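# Open the leaf of a drill jig to its stop and load the block

## Task

Load the drill jig: swing its hinged leaf right over until it leans on the rubber stop behind, feeling for the stop and never letting the leaf drop or press hard on it. Then put the hardwood block in the nest, long side front to back, gently pushed fully home against both the rear fence and the left fence and flat on the board. Leave the leaf open on its stop, and leave the other things where they are.

Things in the scene. Friction and masses are not known exactly. Their poses are not given: they have to be found in the camera images.
- jig: Leaf drill jig screwed to the bench: plywood board 254 x 150 x 18 mm, spanning x -125 to +129, y +-75 mm. Origin on the board's underside, straight below the hinge axis, mid-width; x points to the back (away from the handle), y left, z up. Two aluminium hinge posts at y +-50 to 66, x -9 to +13 mm, up to z 73 mm.
- nest (a point): Where the underside centre of the block is when fully home: on the board's top, jig x -64.5, y 0, z 18 mm; axes as the jig. The dark rear fence's face is 42.5 mm behind it (jig x -22; y -47 to 37), the dark left fence's face 25 mm left of it (jig y +25; x -107 to -39). Both fences stand 14 mm above the board; the right and front are open.
- leaf (a joint): Hinge angle of the leaf, rad: 0 closed (level over the nest), grows as the front edge is lifted and swung back; 1.57 upright. Steel plate 96 mm wide, 8 thick, 112 from hinge axis to front edge, 0.62 kg. Hinge almost free: let go it falls, shut or back. The stop is met anywhere from 1.75 to 2.2 rad, each time elsewhere; past 1.75, faster than 1.2 rad/s counts as dropped.
- leaf_hinge (a point): Middle of the hinge axis: 64 mm above the jig's origin, the axis along jig y.
- leaf_bar (a point): Middle of the leaf's handle: round steel bar 9 mm thick, parallel to the hinge axis and 150 mm from it, 58 mm long between its bends, 33 mm of open space between it and the leaf's edge. At angle q it is at jig x = -150 cos(q), z = 64 + 150 sin(q) mm. It can turn in a light pinch.
- backstop: Grey steel bracket, 46 mm wide, jig x 80 to 125, up to z 158 mm; origin and axes as the jig. Carries a level stop screw (jig z 140, y 0; black knob behind, to x 160) with a rubber buffer in front that gives 0.5 mm per N for 3 mm, then is hard; its set-out is not given. The leaf's top face meets it about 80 mm from the hinge. Over 12 N between leaf and stop is too hard.
- blank: Dark hardwood block 50 (x) x 85 (y) x 40 (z) mm, 0.09 to 0.18 kg, lying on the bench; origin at the centre of its underside, y along its long side. It goes in with its long side along jig x, either end first. Over 25 N against the jig is too hard.
- screw_tin: Open grey metal tin with a few screws, 86 mm across, 55 mm high, origin at the centre of its underside; not to be disturbed.
- tape_measure: Yellow and black tape measure 38 x 86 x 70 mm, origin at the centre of its underside; not to be disturbed.
- paint_brush: Flat brush 38 x 192 x 17 mm, long side along its y, origin at the centre of its underside; not to be disturbed.

How it is judged:
On the way, in this order (a step that is already met when the one before it is completed fails the run):
1. the leaf has been swung over and leans on the rubber stop (value of joint leaf above 1.65 rad and contact force between leaf and backstop above 0.1 N), for 0.2 s.
2. the block is fully home in the nest (x of blank in the frame of jig between -0.0662 and -0.0625 m and y of blank in the frame of jig between -0.0017 and 0.002 m and z of blank in the frame of jig between 0.016 and 0.0195 m and angle between the y axis of blank and the x axis of jig, either way round below 0.035 rad), for 0.2 s.
At the end, for the whole second after the job is handed in: The leaf leans on the rubber stop (past 1.65 rad, touching it), and the block lies still and flat on the nest, its long side along jig x within 2 degrees, within 1.7 mm of both the rear and the left fence (all of step 2 and value of joint leaf above 1.65 rad and contact force between leaf and backstop above 0.05 N and linear speed of blank below 0.01 m/s).
It fails at once if well behind upright (past 1.75 rad) the leaf is let fall: it swings faster than 1.2 rad/s (value of joint leaf above 1.75 rad and velocity of joint leaf above 1.2 rad/s).
It fails at once if the leaf is dropped on or pressed against the stop with more than 12 N (contact force between leaf and backstop above 12 N).
It fails at once if the block is dropped or forced against the jig with more than 25 N (contact force between blank and jig above 25 N).
It fails at once if the tin, the tape measure or the brush is moved by more than 15 mm (distance of any of screw_tin, tape_measure, paint_brush from where it was at the start of the episode above 0.015 m).
It also fails if it takes over 64 s, if anything falls off the work surface, if the arm or the gripper's body presses on something with over 40 N, if the wrist force passes 120 N, or if a joint passes its speed limit or range.

## Robot

A 6-joint arm with a two-finger parallel gripper is mounted at the origin on a cart in front of the work surface, level with it; the furniture and walls round the work are solid. World frame = base frame: x ahead of the robot, y to its left, z up, the work surface at z = 0. Lengths are in m, angles in rad, forces in N, time in s.
With the tool pointing down it reaches from about 0.3 to 0.95 m from the base axis. Payload 3.1 kg.
Tool frame: the origin (TCP) lies between the finger pads; the fingertips stand ctrl.tip_extent ahead of it and the grasp point (between the pads) lies 5 mm behind it (ctrl.tip_extent is the distance from the TCP to the fingertips, in m); z points along the fingers, y is the line along which they close (so a half turn about z gives the same grasp; the last joint's range is limited). The gripper opens to 85 mm and grips with 20 to 120 N. Pads are 22 mm wide; open, the fingers measure 114 mm over their backs; the gripper's body (76 mm by 85 mm) begins 54 mm behind the grasp point. The pads swing forward as they close: fully open they stand 13 mm farther back than shut.
Start: joints at [1.096, 0.308, 1.634, -0, 1.2, -0.07], TCP at [0.246, 0.574, 0.245] pointing down, gripper open.
Joint ranges: [-3.06, 3.06], [-0.79, 1.96], [0.05, 2.63], [-1.19, 4.34], [0.05, 2.64], [-2.94, 2.94]. Speed limits (rad/s): [2.79, 2.79, 3.14, 3.14, 3.14, 3.14].

## Interface

Orientations are given as a unit quaternion [w, x, y, z].
In Python, from plant import ctrl gives the robot as it stands.
- The arm moves only by the shell command python3 -m jog 'ROWS' [FORCE]. ROWS is JSON, a list of rows, each an object of numbers: "tx", "ty", "tz": the shift along the tool's x, y, z in units of 40 mm (1.0 is 40 mm); "ax", "ay", "az": the turn, a rotation vector about the tool's x, y, z in units of 5 degrees (1.0 is 5 degrees); "fingers": the opening, from 0 (shut) to 1 (fully open). A call has 1 to 10 rows; each row shifts and turns the commanded pose from where the row before left it, along the tool's axes as they then stand; what a row does not reach is not made up. A row lasts 1/12 s, in which the tool goes at most 41.7 mm and 7.16 degrees, less where a joint would pass 70% of its speed; a pose out of reach is approached as far as the arm can. A call is refused whole if a number of a shift passes 1 or a number of a turn 1, either way. A call with a gripper value outside its range is refused whole. The fingers move at their own pace and stop on an object; FORCE is the grip in N (left out, the last holds). Time passes only in rows, so rows that do not move let the fingers close. It gives the time, the measured TCP pose, the force, the opening and the grip force at its end, in the units of the state.
- ctrl.sense(): the state, without advancing time (a new reading comes with each control period).
- ctrl.camera(name): name is "scene" or "top" or "wrist"; returns (picture, depth): 480x640x3 uint8, red, green, blue; 480x640 float32, m along the optical axis (not along the pixel's ray), 0 where there is no reading.
- ctrl.camera_model(name): a dict with "K" (3x3 intrinsics, pixels), "xyz" and "attitude" of the camera in the world. Camera axes: x right, y down, z forward; pixel columns grow to the right and rows downward; lengths in m; the calibration is good to about 2 mm. A picture is of the moment at which its call begins: read the wrist's pose just before it. camera_model takes no time and is no camera call; for the wrist camera it gives the pose at the moment of the call.
- ctrl.finish_job(): hands the job in; it is judged then, once.
Trained networks look in the newest picture that a camera, given by its name, has taken for a name from the list of things; names that differ only in an ending like _2 or _b are one class to them, and where a whole thing is asked for, a point or a joint stands for the part that bears it (a point fixed in the world has none). Each returns a list of dicts, best first, with "p" (0 to 1); they miss things now and then, are a little off and sometimes report something else, mostly with a low value. They report only what shows in the picture. A call takes as long as a camera call.
- ctrl.search_frame(camera, label): "extent" ([centre column, centre row, width, height] in pixels, round what is visible of it).
- ctrl.masks_of(camera, label): "mask" (480x640 bool, what is visible of it) and "extent" ([centre column, centre row, width, height] in pixels, round what is visible of it).
The state is a dict: "t": time; "q": joint angles; "dq": joint speeds; "joint_efforts": joint torques, N m; "tool_pos": TCP position; "tool_rot": TCP orientation; "contact_force": force on the tool from outside, world axes, zero at the start; "torque": the same for the moment, N m; "grip_width": finger opening in m; "finger_force": force on a finger pad.
Only numpy, scipy, OpenCV 4.12 (cv2) and the standard library are available. Lean on these libraries where they do the work, as an engineer would, in place of code of your own. Each camera call takes 0.05 s, during which the arm holds its last target. There are 200 camera calls.

## Working session

There is one attempt and no reset: what is moved stays moved. The work goes in short steps, Python scripts to look and compute and a shell command to move; the robot and the scene stay as the last step left them, time stands still between calls to the robot, and variables do not carry over. Pictures are saved under pics/ and viewed, at most 11 in all, crops included, and the job is handed in when it is done.

```bash
ls; mkdir -p pics; python3 - <<'E'
from plant import ctrl
import cv2,numpy as np
print(ctrl.sense(), ctrl.tip_extent)
for c in ["scene","top"]:
    im,d=ctrl.camera(c)
    cv2.imwrite(f"pics/{c}0.png",im[:,:,::-1]); np.save(f"{c}0.npy",d)
    m=ctrl.camera_model(c); print(c,m)
    for n in ["jig","leaf","leaf_bar","backstop","blank","screw_tin","tape_measure","paint_brush"]:
        r=ctrl.masks_of(c,n)
        for k,x in enumerate(r[:2]): print(n,round(x["p"],2),x["extent"])
        if r: np.save(f"m_{c}_{n}.npy",r[0]["mask"])
print(ctrl.sense()["t"])
E
```

```text
pics
{'t': 0.0, 'q': array([ 1.09630014e+00,  3.09048875e-01,  1.63521180e+00,  3.29322124e-05,
        1.19967836e+00, -6.97133554e-02]), 'dq': array([ 0.00100117,  0.00030213,  0.00164361,  0.0006849 ,  0.00112625,
       -0.00052901]), 'joint_efforts': array([ 8.76532013e-04, -4.15264785e+01, -2.76663923e+01,  1.59627548e-04,
        1.02443394e-02,  6.17580824e-06]), 'tool_pos': array([0.24579564, 0.57377046, 0.24400769]), 'tool_rot': array([-3.30078981e-04,  2.01018236e-01,  9.79586797e-01, -1.12590081e-03]), 'contact_force': array([-1.13162771, -0.13127491,  0.05295745]), 'torque': array([-0.00419125, -0.00756282,  0.00981278]), 'finger_force': 0.0, 'grip_width': 0.0852761017576197} 0.014
scene {'K': array([[467.02512711,   0.        , 321.21168518],
       [  0.        , 467.02512711, 239.32965703],
       [  0.        ,   0.        ,   1.        ]]), 'xyz': array([ 0.11552958, -0.71786911,  0.49011155]), 'attitude': array([-0.51357012,  0.82185156, -0.2105702 ,  0.1283197 ])}
jig 0.69 [379.4, 252.8, 139.5, 126.1]
leaf 0.65 [354.0, 259.1, 88.0, 44.9]
leaf_bar 0.69 [352.2, 261.
[... 179 characters left out ...]
ape_measure 0.71 [208.1, 216.8, 33.7, 34.1]
paint_brush 0.9 [343.0, 212.1, 62.2, 15.1]
top {'K': array([[605.1703419 ,   0.        , 321.92534754],
       [  0.        , 605.1703419 , 229.76676481],
       [  0.        ,   0.        ,   1.        ]]), 'xyz': array([0.39953247, 0.0330075 , 1.37008476]), 'attitude': array([-0.04161623,  0.70727861, -0.70455488,  0.04034196])}
jig 0.95 [356.2, 207.0, 83.3, 140.7]
leaf 0.64 [363.2, 236.9, 54.8, 76.1]
leaf_bar 0.66 [365.0, 238.2, 53.3, 77.2]
leaf_bar 0.62 [353.9, 160.4, 28.2, 54.6]
backstop 0.61 [353.9, 163.1, 23.3, 49.1]
blank 0.88 [464.3, 258.0, 47.2, 33.0]
screw_tin 0.6 [204.7, 255.2, 43.7, 38.1]
paint_brush 0.84 [215.7, 159.8, 77.2, 45.1]
0.9
```

View pics/top0.png

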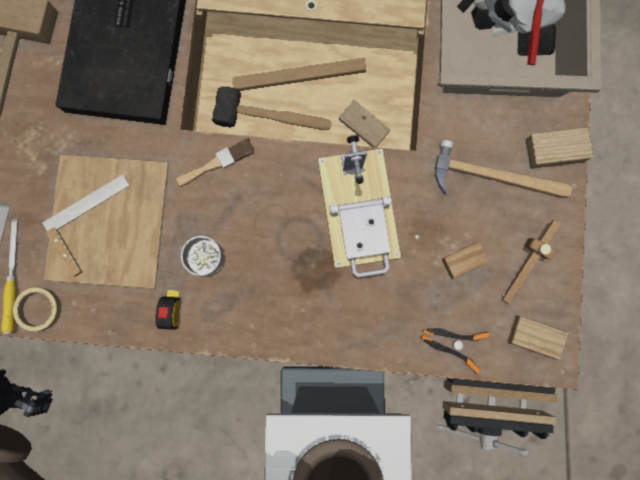

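View pics/scene0.png

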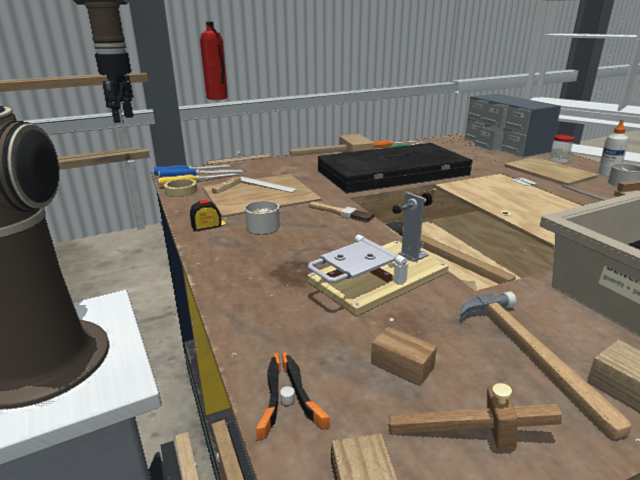

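```bash
cat > h.py <<'E'
import numpy as np,cv2
from scipy.spatial.transform import Rotation as R
from plant import ctrl
def rot(q): return R.from_quat(np.r_[q[1:],q[0]]).as_matrix()
def pts(d,mask,m):
    v,u=np.nonzero(mask&(d>0)); z=d[v,u]; K=m["K"]
    p=np.c_[(u-K[0,2])/K[0,0]*z,(v-K[1,2])/K[1,1]*z,z]
    return p@rot(m["attitude"]).T+m["xyz"]
def proj(P,m):
    c=(np.atleast_2d(P)-m["xyz"])@rot(m["attitude"]); K=m["K"]
    return c[:,:2]/c[:,2:]*K[0,0]+K[:2,2]
def rect(p): # xy min-area rect
    (c,s,a)=cv2.minAreaRect((p[:,:2]*1000).astype(np.float32)); return np.round(c,1),np.round(s,1),round(a,1)
E
python3 - <<'E'
from h import *
for c in ["top","scene"]:
    m=ctrl.camera_model(c); d=np.load(c+"0.npy")
    for n in ["jig","leaf","backstop","blank","screw_tin","tape_measure","paint_brush"]:
        try: k=np.load(f"m_{c}_{n}.npy")
        except: continue
        k=cv2.erode(k.astype(np.uint8),np.ones((3,3)))>0
        p=pts(d,k,m); print(c,n,len(p),np.percentile(p,[2,50,98],axis=0).round(3).tolist())
        zt=np.percentile(p[:,2],95); t=p[abs(p[:,2]-zt)<0.008]; print("   top face",zt.round(3),rect(t))
    if c=="top":
        k=np.load("m_top_jig.npy"); p=pts(d,k,m); h,e=np.histogram(p[:,2],bins=np.arange(-.01,.2,.01)); print(h)
        b=p[abs(p[:,2]-.018)<.006]; print("board",rect(b))
E
```

```text
top jig 7197 [[0.482, -0.122, 0.013], [0.6, -0.042, 0.022], [0.727, 0.029, 0.148]]
   top face 0.135 (array([688.1, -35.7]), array([91.9, 42.2]), 25.6)
top leaf 2237 [[0.465, -0.101, 0.063], [0.551, -0.055, 0.068], [0.61, -0.01, 0.074]]
   top face 0.073 (array([534.6, -57.4]), array([155.6,  90.2]), 8.4)
top backstop 552 [[0.645, -0.051, 0.021], [0.694, -0.03, 0.143], [0.734, -0.009, 0.16]]
   top face 0.158 (array([691. , -34.6]), array([88.4, 40.1]), 29.5)
top blank 817 [[0.458, -0.318, 0.022], [0.489, -0.276, 0.04], [0.52, -0.238, 0.046]]
   top face 0.045 (array([ 489.7, -279.1]), array([46.8, 82. ]), 26.1)
top screw_tin 1171 [[0.461, 0.261, -0.001], [0.497, 0.303, 0.031], [0.535, 0.341, 0.057]]
   top face 0.054 (array([495.6, 300.8]), array([83. , 79.9]), 46.2)
top paint_brush 799 [[0.669, 0.204, 0.008], [0.723, 0.26, 0.014], [0.759, 0.358, 0.02]]
   top face 0.019 (array([710.6, 283.6]), array([ 37. , 182.1]), 28.5)
[  34   43 3137 1059   33   34   56 2032  821   17   19   17   13   10
   36  251  114   18    0    0]
board (array([609.9, -46.2]), array([254.8, 150.4]), 9.0)
s
[... 410 characters left out ...]
op face 0.15 (array([689.8, -40.8]), array([89.4, 41.3]), 27.2)
scene blank 2211 [[0.454, -0.329, 0.004], [0.481, -0.294, 0.037], [0.52, -0.25, 0.04]]
   top face 0.04 (array([ 490.1, -284.9]), array([49.6, 82.5]), 25.5)
scene screw_tin 907 [[0.457, 0.258, 0.004], [0.492, 0.272, 0.037], [0.536, 0.341, 0.054]]
   top face 0.052 (array([499.4, 300.7]), array([90.9, 79.5]), 69.4)
scene tape_measure 604 [[0.339, 0.351, 0.007], [0.368, 0.356, 0.036], [0.4, 0.37, 0.068]]
   top face 0.064 (array([370.1, 362.3]), array([25.5, 45.8]), 70.0)
scene paint_brush 267 [[0.67, 0.196, 0.005], [0.724, 0.242, 0.012], [0.759, 0.344, 0.017]]
   top face 0.016 (array([711.4, 273.8]), array([ 32.8, 176.9]), 28.7)
```

Top view: the jig is at about (356,207), with its handle bar at (370,265) towards the robot. The block is at (465,258), the tin at (203,256), the tape at (170,311) and the brush at (215,160). The scene view shows the leaf closed and the stop screw on the bracket at (412,205). The networks agree with both pictures. The two cameras differ by about 5 mm in y, so I'll refine with the wrist camera.

```bash
python3 -m jog '[{"tx":-0.64,"ty":-0.7},{"tx":-0.64,"ty":-0.7},{"tx":-0.64,"ty":-0.7},{"tx":-0.64,"ty":-0.7},{"tx":-0.64,"ty":-0.7},{"tx":-0.64,"ty":-0.7},{"tx":-0.64,"ty":-0.7},{"tx":-0.64,"ty":-0.7},{"tx":-0.64,"ty":-0.7}]' 20
python3 -m jog '[{"tx":-0.64,"ty":-0.7},{"tx":-0.64,"ty":-0.7},{"tx":-0.64,"ty":-0.7},{"tx":-0.64,"ty":-0.7},{"tx":-0.64,"ty":-0.7},{"tx":-0.64,"ty":-0.7},{"tx":-0.64,"ty":-0.7},{"tx":-0.64,"ty":-0.7},{"tx":-0.64,"ty":-0.7}]'
python3 -m jog '[{"az":1},{"az":1},{"az":1},{"az":1},{"az":1},{"az":1},{"az":1},{"az":1},{"az":1},{"az":1}]'
python3 -m jog '[{"az":1},{"az":0.56},{}]'
python3 - <<'E'
from h import *
print(ctrl.sense())
m=ctrl.camera_model("wrist"); im,d=ctrl.camera("wrist"); print(m)
cv2.imwrite("pics/w1.png",im[:,:,::-1]); np.save("w1.npy",d)
for n in ["jig","leaf","leaf_bar","backstop"]:
    r=ctrl.masks_of("wrist",n)
    for x in r[:2]: print(n,round(x["p"],2),x["extent"])
    if r: np.save(f"m_w1_{n}.npy",r[0]["mask"]); p=pts(d,r[0]["mask"],m); h,e=np.histogram(p[:,2],bins=np.arange(-.01,.2,.01)); print(h); 
E
```

```text
{'t': 0.9, 'q': array([ 1.09630545e+00,  3.08075109e-01,  1.63377085e+00, -4.92143531e-06,
        1.19970372e+00, -6.96970880e-02]), 'dq': array([ 0.00226782,  0.00255318,  0.00029642, -0.00039048,  0.00053859,
        0.00154674]), 'joint_efforts': array([-1.33738708e-04, -4.15279913e+01, -2.77085745e+01, -1.20982500e-04,
        8.73858480e-04, -1.36387567e-05]), 'tool_pos': array([0.24617786, 0.57449844, 0.24530146]), 'tool_rot': array([7.98369606e-06, 2.01016999e-01, 9.79587753e-01, 2.00809625e-05]), 'contact_force': array([-0.60340905,  0.31668368, -0.19813173]), 'torque': array([ 0.05536601, -0.01783315,  0.01976761]), 'finger_force': 0.0, 'grip_width': 0.08533289418835174}
{'K': array([[357.62730848,   0.        , 313.48705119],
       [  0.        , 357.62730848, 237.89553873],
       [  0.        ,   0.        ,   1.        ]]), 'xyz': array([0.17548495, 0.60409629, 0.37502493]), 'attitude': array([0.12750147, 0.82471761, 0.54454492, 0.08399443])}
leaf_bar 0.59 [210.9, 377.4, 32.5, 61.1]
[  2 103 161 163 172 184 249 317  24   0   0   0   0   0   0   0   0   0
   0   0]invalid input
invalid input
invalid input
invalid input
```

View pics/w1.png

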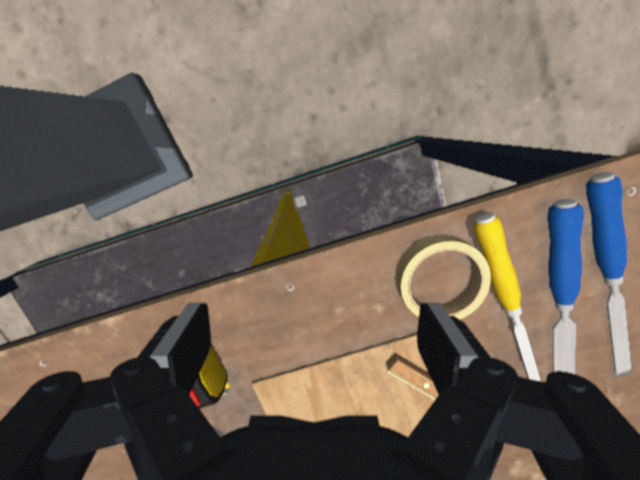

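The arm didn't move: the rows were refused, probably because each one needs every key. The wrist picture therefore shows only the starting place, with the fingers along the bottom and the tape at (205,380).

```bash
python3 -m jog '[{"tx":-0.64,"ty":-0.7,"tz":0,"ax":0,"ay":0,"az":0,"fingers":1}]' 20; python3 -m jog --help 2>&1 | head -20
```

```text
t: 1.23
tool_pos: [0.2576, 0.5431, 0.2455]
tool_rot: [-0.001, 0.199, 0.98, 0.003]
contact_force: [1.3, 0.6, -0.1]
grip_width: 0.0852
finger_force: 0.0
invalid input: not JSON, or not a number
```

```bash
python3 -m jog '[{"tx":-0.64,"ty":-0.7,"tz":0,"ax":0,"ay":0,"az":0,"fingers":1},{"tx":-0.64,"ty":-0.7,"tz":0,"ax":0,"ay":0,"az":0,"fingers":1},{"tx":-0.64,"ty":-0.7,"tz":0,"ax":0,"ay":0,"az":0,"fingers":1},{"tx":-0.64,"ty":-0.7,"tz":0,"ax":0,"ay":0,"az":0,"fingers":1},{"tx":-0.64,"ty":-0.7,"tz":0,"ax":0,"ay":0,"az":0,"fingers":1},{"tx":-0.64,"ty":-0.7,"tz":0,"ax":0,"ay":0,"az":0,"fingers":1},{"tx":-0.64,"ty":-0.7,"tz":0,"ax":0,"ay":0,"az":0,"fingers":1},{"tx":-0.64,"ty":-0.7,"tz":0,"ax":0,"ay":0,"az":0,"fingers":1}]'
python3 -m jog '[{"tx":-0.64,"ty":-0.7,"tz":0,"ax":0,"ay":0,"az":0,"fingers":1},{"tx":-0.64,"ty":-0.7,"tz":0,"ax":0,"ay":0,"az":0,"fingers":1},{"tx":-0.64,"ty":-0.7,"tz":0,"ax":0,"ay":0,"az":0,"fingers":1},{"tx":-0.64,"ty":-0.7,"tz":0,"ax":0,"ay":0,"az":0,"fingers":1},{"tx":-0.64,"ty":-0.7,"tz":0,"ax":0,"ay":0,"az":0,"fingers":1},{"tx":-0.64,"ty":-0.7,"tz":0,"ax":0,"ay":0,"az":0,"fingers":1},{"tx":-0.64,"ty":-0.7,"tz":0,"ax":0,"ay":0,"az":0,"fingers":1},{"tx":-0.64,"ty":-0.7,"tz":0,"ax":0,"ay":0,"az":0,"fingers":1},{"tx":-0.64,"ty":-0.7,"tz":0,"ax":0,"ay":0,"az":1,"fingers":1}]'
python3 -m jog '[{"tx":0,"ty":0,"tz":0,"ax":0,"ay":0,"az":1,"fingers":0.5},{"tx":0,"ty":0,"tz":0,"ax":0,"ay":0,"az":1,"fingers":0.5},{"tx":0,"ty":0,"tz":0,"ax":0,"ay":0,"az":1,"fingers":0.5},{"tx":0,"ty":0,"tz":0,"ax":0,"ay":0,"az":1,"fingers":0.5},{"tx":0,"ty":0,"tz":0,"ax":0,"ay":0,"az":1,"fingers":0.5},{"tx":0,"ty":0,"tz":0,"ax":0,"ay":0,"az":1,"fingers":0.5},{"tx":0,"ty":0,"tz":0,"ax":0,"ay":0,"az":1,"fingers":0.5},{"tx":0,"ty":0,"tz":0,"ax":0,"ay":0,"az":1,"fingers":0.5},{"tx":0,"ty":0,"tz":0,"ax":0,"ay":0,"az":1,"fingers":0.5},{"tx":0,"ty":0,"tz":0,"ax":0,"ay":0,"az":1,"fingers":0.5}]'
python3 -m jog '[{"tx":0,"ty":0,"tz":0,"ax":0,"ay":0,"az":0.56,"fingers":0.5},{"tx":0,"ty":0,"tz":0,"ax":0,"ay":0,"az":0,"fingers":0.5}]'
python3 - <<'E'
from h import *
m=ctrl.camera_model("wrist"); im,d=ctrl.camera("wrist"); print(m)
cv2.imwrite("pics/w2.png",im[:,:,::-1]); np.save("w2.npy",d)
for n in ["jig","leaf","leaf_bar","backstop"]:
    r=ctrl.masks_of("wrist",n)
    for x in r[:2]: print(n,round(x["p"],2),x["extent"])
    if r: np.save(f"m_w2_{n}.npy",r[0]["mask"]); p=pts(d,r[0]["mask"],m); h,e=np.histogram(p[:,2],bins=np.arange(-.01,.2,.01)); print(h); 
E
```

```text
t: 1.9
tool_pos: [0.359, 0.2505, 0.2456]
tool_rot: [0.0, 0.201, 0.98, 0.0]
contact_force: [1.0, 0.1, -0.4]
grip_width: 0.0853
finger_force: 0.0
t: 2.65
tool_pos: [0.4716, -0.0723, 0.2456]
tool_rot: [0.001, 0.244, 0.97, 0.0]
contact_force: [0.3, -0.4, 0.4]
grip_width: 0.0852
finger_force: 0.0
t: 3.48
tool_pos: [0.4713, -0.0703, 0.2454]
tool_rot: [0.0, 0.632, 0.775, 0.0]
contact_force: [-0.1, 0.2, 0.4]
grip_width: 0.0426
finger_force: 0.0
t: 3.65
tool_pos: [0.4713, -0.0703, 0.2454]
tool_rot: [0.0, 0.65, 0.76, 0.0]
contact_force: [1.2, 0.2, -0.7]
grip_width: 0.0429
finger_force: 0.0
{'K': array([[357.62730848,   0.        , 313.48705119],
       [  0.        , 357.62730848, 237.89553873],
       [  0.        ,   0.        ,   1.        ]]), 'xyz': array([0.45959513, 0.00528787, 0.3751355 ]), 'attitude': array([0.15255284, 0.98515841, 0.07778127, 0.01185819])}
jig 0.65 [468.5, 204.9, 341.5, 159.1]
[    6    66 16628  2101   401   496   584 13753  3800   352   383   443
   497   517   359  1438    10     0     0     0]
leaf 0.78 [389.2, 212.1, 188.8, 109.5]
[    0     2     4     1     0     0     0 12894  2881     0     0     0
     0     0     0     0     0     0     0     0]
leaf_bar 0.67 [392.4, 209.8, 193.1, 113.1]
[    7    32    45     5     0     0     0 13103  2895     0     0     0
     0     0     0     0     0     0     0     0]
backstop 0.71 [584.2, 223.8, 111.6, 95.7]
[   1    4  107  768  318  375  381  364  338  356  389  456  508  523
  361 1442   10    0    0    0]
```

View pics/w2.png

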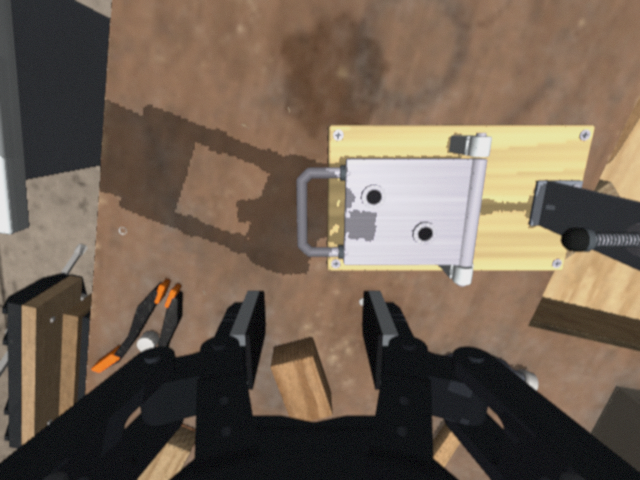

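The wrist view shows the board's corners at (338,135), (585,135), (562,263) and (338,263). The handle bar is at (303,212) and the hinge at (472,208), and the board looks well aligned with the tool.

```bash
python3 - <<'E'
from h import *
s=ctrl.sense(); m=ctrl.camera_model("wrist"); d=np.load("w2.npy")
print(s["tool_pos"])
pj=pts(d,np.load("m_w2_jig.npy"),m); b=pj[abs(pj[:,2]-.018)<.005]; print("board",rect(b),np.median(b[:,2]))
ml=np.load("m_w2_leaf_bar.npy"); pl=pts(d,ml,m); l=pl[abs(pl[:,2]-.068)<.012]; print("leaf",rect(l),np.median(l[:,2]))
# bar: image columns 295..312, rows 185..240
k=np.zeros_like(ml); k[182:242,292:316]=1
pb=pts(d,k,m); pb=pb[pb[:,2]>.05]; print("bar",pb.mean(0),np.percentile(pb[:,2],[5,50,95]),rect(pb))
# backstop / buffer
ps=pts(d,np.load("m_w2_backstop.npy"),m); t=ps[ps[:,2]>.125]; print("stop top",rect(t),t.min(0),t.max(0))
# jig frame guess
yaw=np.radians(9); O=np.array([.6083,-.0465])
E
```

```text
[ 0.4712536  -0.07026732  0.24531757]
board (array([610.3, -46.2]), array([253.4, 148.5]), 9.1) 0.018767446946745092
leaf (array([536. , -58.4]), array([161.6,  96.3]), 9.1) 0.0689685016747913
bar [ 0.4604922  -0.06862863  0.06855218] [0.06648331 0.06870709 0.07021024] (array([460.6, -69.4]), array([ 8.2, 54.3]), 8.5)
stop top (array([669.2, -37. ]), array([59.1, 45.9]), 9.2) [ 0.63962368 -0.05503109  0.12500008] [ 0.70161225 -0.00988806  0.1512051 ]
```

```bash
python3 -m jog '[{"tx":0.05,"ty":-0.27,"tz":0,"ax":0,"ay":0,"az":0,"fingers":0.28},{"tx":0,"ty":0,"tz":0.7,"ax":0,"ay":0,"az":0,"fingers":0.28},{"tx":0,"ty":0,"tz":0.7,"ax":0,"ay":0,"az":0,"fingers":0.28},{"tx":0,"ty":0,"tz":0.7,"ax":0,"ay":0,"az":0,"fingers":0.28},{"tx":0,"ty":0,"tz":0.6,"ax":0,"ay":0,"az":0,"fingers":0.28}]' 20
python3 - <<'E'
from h import *
s=ctrl.sense(); print(s["tool_pos"],s["grip_width"])
m=ctrl.camera_model("wrist"); im,d=ctrl.camera("wrist"); cv2.imwrite("pics/w3.png",im[:,:,::-1])
for n in ["leaf_bar"]:
    for x in ctrl.masks_of("wrist",n)[:2]:
        print(x["p"],x["extent"]); p=pts(d,x["mask"],m); p=p[(p[:,2]>.05)&(p[:,2]<.08)]; print(rect(p)); j=(p[:,:2]-[.6083,-.0465])@np.array([[np.cos(.1588),-np.sin(.1588)],[np.sin(.1588),np.cos(.1588)]]); print(np.percentile(j,[.5,99.5],axis=0))
E
```

```text
t: 4.32
tool_pos: [0.4589, -0.0698, 0.136]
tool_rot: [-0.0, 0.649, 0.761, -0.0]
contact_force: [1.2, 0.5, -0.1]
grip_width: 0.0238
finger_force: 0.0
[ 0.45889691 -0.06979449  0.13596145] 0.023790843122199718
0.59 [454.4, 257.4, 296.6, 158.7]
(array([536. , -58.3]), array([161.1,  96.4]), 8.8)
[[-0.15305128 -0.04687005]
 [ 0.00416909  0.04740782]]
```

View pics/w3.png

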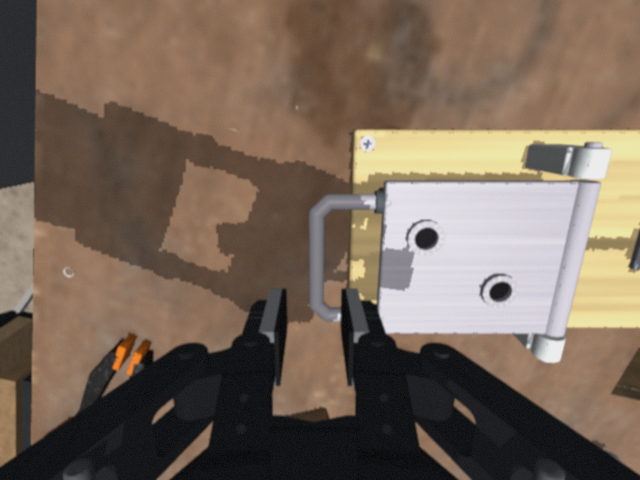

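The bar (about (318,260)) lies between the two fingers, and the inner finger falls in the gap to the leaf. I'll go down and pinch.

```bash
python3 -m jog '[{"tx":0,"ty":0.03,"tz":0.65,"ax":0,"ay":0,"az":0,"fingers":0.28},{"tx":0,"ty":0,"tz":0.6,"ax":0,"ay":0,"az":0,"fingers":0.28},{"tx":0,"ty":0,"tz":0.6,"ax":0,"ay":0,"az":0,"fingers":0.28},{"tx":0,"ty":0,"tz":0,"ax":0,"ay":0,"az":0,"fingers":0.28},{"tx":0,"ty":0,"tz":0,"ax":0,"ay":0,"az":0,"fingers":0}]' 20
python3 -m jog '[{"tx":0,"ty":0,"tz":0,"ax":0,"ay":0,"az":0,"fingers":0},{"tx":0,"ty":0,"tz":0,"ax":0,"ay":0,"az":0,"fingers":0},{"tx":0,"ty":0,"tz":0,"ax":0,"ay":0,"az":0,"fingers":0}]' 20
```

```text
t: 4.83
tool_pos: [0.461, -0.0697, 0.0636]
tool_rot: [-0.001, 0.649, 0.76, -0.0]
contact_force: [0.2, 0.2, 0.2]
grip_width: 0.0129
finger_force: 0.0
t: 5.08
tool_pos: [0.4606, -0.0699, 0.0641]
tool_rot: [-0.0, 0.649, 0.761, -0.001]
contact_force: [-5.4, -1.8, -0.1]
grip_width: 0.008
finger_force: 21.6
```

```bash
python3 -m jog '[{"tx":0,"ty":0.019,"tz":-0.374,"ax":0,"ay":0,"az":0,"fingers":0},{"tx":0,"ty":0.056,"tz":-0.371,"ax":0,"ay":0,"az":0,"fingers":0},{"tx":0,"ty":0.093,"tz":-0.363,"ax":0,"ay":0,"az":0,"fingers":0},{"tx":0,"ty":0.128,"tz":-0.352,"ax":0,"ay":0,"az":0,"fingers":0},{"tx":0,"ty":0.163,"tz":-0.338,"ax":0,"ay":0,"az":0,"fingers":0},{"tx":0,"ty":0,"tz":0,"ax":0,"ay":0,"az":0,"fingers":0}]' 20
python3 - <<'E'
from h import *
s=ctrl.sense(); print(s["tool_pos"],s["contact_force"],s["torque"])
E
```

```text
t: 5.58
tool_pos: [0.4789, -0.067, 0.1383]
tool_rot: [-0.001, 0.649, 0.761, -0.001]
contact_force: [-8.2, -1.2, 1.7]
grip_width: 0.008
finger_force: 21.0
[ 0.47894229 -0.06703016  0.13834951] [-8.16430592 -1.21754041  1.66356662] [-0.28373628  1.35818125  0.01604053]
```

```bash
python3 -m jog '[{"tx":0,"ty":0.175,"tz":-0.320,"ax":0,"ay":0,"az":0,"fingers":0},{"tx":0,"ty":0.227,"tz":-0.298,"ax":0,"ay":0,"az":0,"fingers":0},{"tx":0,"ty":0.255,"tz":-0.275,"ax":0,"ay":0,"az":0,"fingers":0},{"tx":0,"ty":0.282,"tz":-0.247,"ax":0,"ay":0,"az":0,"fingers":0},{"tx":0,"ty":0.305,"tz":-0.218,"ax":0,"ay":0,"az":0,"fingers":0},{"tx":0,"ty":0,"tz":0,"ax":0,"ay":0,"az":0,"fingers":0}]' 20
python3 -m jog '[{"tx":0,"ty":0.325,"tz":-0.186,"ax":0,"ay":0,"az":0,"fingers":0},{"tx":0,"ty":0.342,"tz":-0.153,"ax":0,"ay":0,"az":0,"fingers":0},{"tx":0,"ty":0.356,"tz":-0.119,"ax":0,"ay":0,"az":0,"fingers":0},{"tx":0,"ty":0.366,"tz":-0.082,"ax":0,"ay":0,"az":0,"fingers":0},{"tx":0,"ty":0.372,"tz":-0.045,"ax":0,"ay":0,"az":0,"fingers":0},{"tx":0,"ty":0,"tz":0,"ax":0,"ay":0,"az":0,"fingers":0},{"tx":0,"ty":0,"tz":0,"ax":0,"ay":0,"az":0,"fingers":0}]' 20
python3 - <<'E'
from h import *
s=ctrl.sense(); print(s["tool_pos"],s["contact_force"],s["torque"])
E
```

```text
t: 6.08
tool_pos: [0.5309, -0.0588, 0.1947]
tool_rot: [0.001, 0.649, 0.76, 0.001]
contact_force: [-9.3, 1.3, 10.3]
grip_width: 0.0082
finger_force: 21.5
t: 6.67
tool_pos: [0.6012, -0.0478, 0.2166]
tool_rot: [0.003, 0.649, 0.761, 0.002]
contact_force: [-1.5, 1.0, 7.3]
grip_width: 0.0081
finger_force: 21.3
[ 0.60117965 -0.04780458  0.21659488] [-1.46637922  1.01094873  7.25373821] [ 0.23110229  0.11115536 -0.08723686]
```

```bash
python3 -m jog '[{"tx":0,"ty":0.25,"tz":-0.045,"ax":0,"ay":0,"az":0,"fingers":0},{"tx":0,"ty":0.25,"tz":0,"ax":0,"ay":0,"az":0,"fingers":0},{"tx":0,"ty":0.246,"tz":0.02,"ax":0,"ay":0,"az":0,"fingers":0},{"tx":0,"ty":0.148,"tz":0.026,"ax":0,"ay":0,"az":0,"fingers":0},{"tx":0,"ty":0.147,"tz":0.031,"ax":0,"ay":0,"az":0,"fingers":0},{"tx":0,"ty":0,"tz":0,"ax":0,"ay":0,"az":0,"fingers":0},{"tx":0,"ty":0,"tz":0,"ax":0,"ay":0,"az":0,"fingers":0}]' 20
python3 - <<'E'
from h import *
m=ctrl.camera_model("scene")
for i in range(4):
    im,d=ctrl.camera("scene"); s=ctrl.sense(); print(s["tool_pos"].round(4),s["contact_force"].round(2),s["torque"].round(3))
cv2.imwrite("pics/s4.png",cv2.resize(im[110:310,300:500,::-1],(600,600),interpolation=cv2.INTER_CUBIC)); np.save("s4.npy",d)
E
```

```text
t: 7.25
tool_pos: [0.6408, -0.0415, 0.2125]
tool_rot: [0.001, 0.649, 0.761, 0.001]
contact_force: [0.5, 1.2, 5.4]
grip_width: 0.008
finger_force: 21.5
[ 0.6405 -0.0416  0.2125] [2.17 0.77 5.24] [ 0.061 -0.137 -0.018]
[ 0.6403 -0.0416  0.2126] [1.59 0.82 5.29] [ 0.015 -0.074  0.006]
[ 0.6402 -0.0416  0.2126] [0.42 0.46 4.63] [ 0.071 -0.101 -0.04 ]
[ 0.6401 -0.0417  0.2127] [1.11 0.77 5.42] [ 0.116 -0.153  0.067]
```

View pics/s4.png

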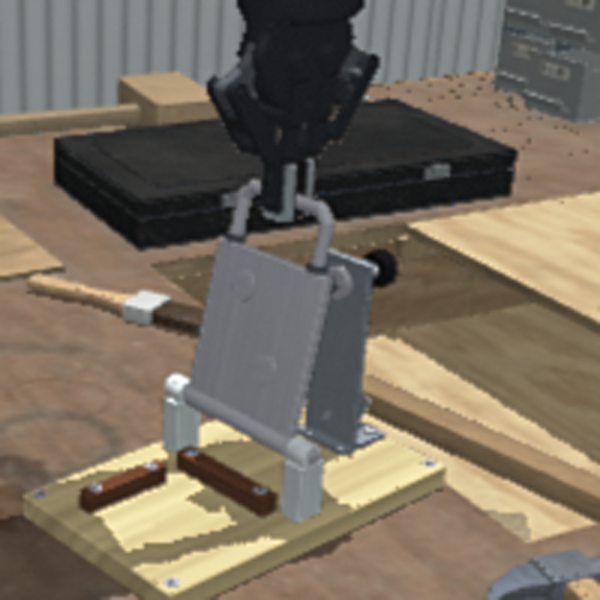

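The leaf is just past upright and still short of the stop screw at crop (385,265), with the fingers holding the bar at (280,190). The nest and its fences are clear. Now I'll feel for the stop in small steps.

```bash
cat >> h.py <<'E'
def feel(n=6):
    F=[];P=[]
    for i in range(n):
        ctrl.camera("wrist"); s=ctrl.sense(); F.append(s["contact_force"]); P.append(s["tool_pos"])
    F=np.mean(F,0);P=np.mean(P,0); c,sn=np.cos(.1588),np.sin(.1588)
    x=(P[0]-.6083)*c+(P[1]+.0465)*sn; z=P[2]-.064; q=np.pi/2+np.arctan2(x,z)
    fx=F[0]*c+F[1]*sn; print("t",round(s["t"],2),"q",round(q,3),"r",round(np.hypot(x,z)*1000,1),"Fx",fx.round(2),"Fz",F[2].round(2),"Ftan",(fx*np.sin(q)+F[2]*np.cos(q)).round(2),"Frad",(-fx*np.cos(q)+F[2]*np.sin(q)).round(2))
E
python3 -m jog '[{"tx":0,"ty":0.055,"tz":0.005,"ax":0,"ay":0,"az":0,"fingers":0},{"tx":0,"ty":0.055,"tz":0.005,"ax":0,"ay":0,"az":0,"fingers":0},{"tx":0,"ty":0.054,"tz":0.01,"ax":0,"ay":0,"az":0,"fingers":0},{"tx":0,"ty":0.054,"tz":0.015,"ax":0,"ay":0,"az":0,"fingers":0},{"tx":0,"ty":0,"tz":0,"ax":0,"ay":0,"az":0,"fingers":0}]' 20
python3 -c "
from h import *
feel()"
python3 -m jog '[{"tx":0,"ty":0.054,"tz":0.016,"ax":0,"ay":0,"az":0,"fingers":0},{"tx":0,"ty":0,"tz":0,"ax":0,"ay":0,"az":0,"fingers":0}]' 20
python3 -c "
from h import *
feel()"
```

```text
t: 7.87
tool_pos: [0.6487, -0.0403, 0.2102]
tool_rot: [0.0, 0.649, 0.76, 0.0]
contact_force: [1.1, -0.3, 4.2]
grip_width: 0.0081
finger_force: 21.5
t 8.17 q 1.841 r 151.9 Fx 1.59 Fz 4.55 Ftan 0.32 Frad 4.81
t: 8.33
tool_pos: [0.6505, -0.04, 0.2097]
tool_rot: [0.0, 0.649, 0.76, 0.0]
contact_force: [0.9, -0.3, 4.3]
grip_width: 0.0079
finger_force: 21.5
t 8.63 q 1.855 r 151.8 Fx 1.65 Fz 5.25 Ftan 0.11 Frad 5.51
```

```bash
python3 -m jog '[{"tx":0,"ty":0.054,"tz":0.016,"ax":0,"ay":0,"az":0,"fingers":0},{"tx":0,"ty":0,"tz":0,"ax":0,"ay":0,"az":0,"fingers":0}]' 20 | grep force
python3 -c "
from h import *
feel()"
python3 -m jog '[{"tx":0,"ty":0.054,"tz":0.017,"ax":0,"ay":0,"az":0,"fingers":0},{"tx":0,"ty":0,"tz":0,"ax":0,"ay":0,"az":0,"fingers":0}]' 20 | grep force
python3 -c "
from h import *
feel()"
```

```text
contact_force: [2.1, -0.4, 5.1]
finger_force: 21.6
t 9.1 q 1.87 r 151.7 Fx 2.05 Fz 4.93 Ftan 0.5 Frad 5.32
contact_force: [2.2, -1.4, 4.5]
finger_force: 21.6
t 9.57 q 1.884 r 151.6 Fx 2.52 Fz 4.42 Ftan 1.03 Frad 4.99
```

```bash
python3 -m jog '[{"tx":0,"ty":0.053,"tz":0.018,"ax":0,"ay":0,"az":0,"fingers":0},{"tx":0,"ty":0,"tz":0,"ax":0,"ay":0,"az":0,"fingers":0}]' 20 | grep force
python3 -c "
from h import *
feel()"
```

```text
contact_force: [2.4, -2.4, 4.8]
finger_force: 21.6
t 10.03 q 1.899 r 151.6 Fx 1.88 Fz 4.24 Ftan 0.42 Frad 4.62
```

```bash
python3 -m jog '[{"tx":0,"ty":0.053,"tz":0.018,"ax":0,"ay":0,"az":0,"fingers":0},{"tx":0,"ty":0,"tz":0,"ax":0,"ay":0,"az":0,"fingers":0}]' 20 | grep force
python3 -c "
from h import *
feel()"
```

```text
contact_force: [2.2, -1.8, 4.0]
finger_force: 21.6
t 10.5 q 1.914 r 151.5 Fx 2.05 Fz 4.27 Ftan 0.49 Frad 4.71
```

```bash
python3 -m jog '[{"tx":0,"ty":0.053,"tz":0.019,"ax":0,"ay":0,"az":0,"fingers":0},{"tx":0,"ty":0,"tz":0,"ax":0,"ay":0,"az":0,"fingers":0}]' 20 | grep force
python3 - <<'E'
from h import *
feel()
im,d=ctrl.camera("scene"); cv2.imwrite("pics/s5.png",cv2.resize(im[170:250,360:460,::-1],(800,600)[:2],interpolation=cv2.INTER_CUBIC))
E
```

```text
contact_force: [-0.1, -2.3, 5.4]
finger_force: 21.7
t 10.97 q 1.927 r 151.5 Fx 0.79 Fz 4.63 Ftan -0.88 Frad 4.62
```

View pics/s5.png

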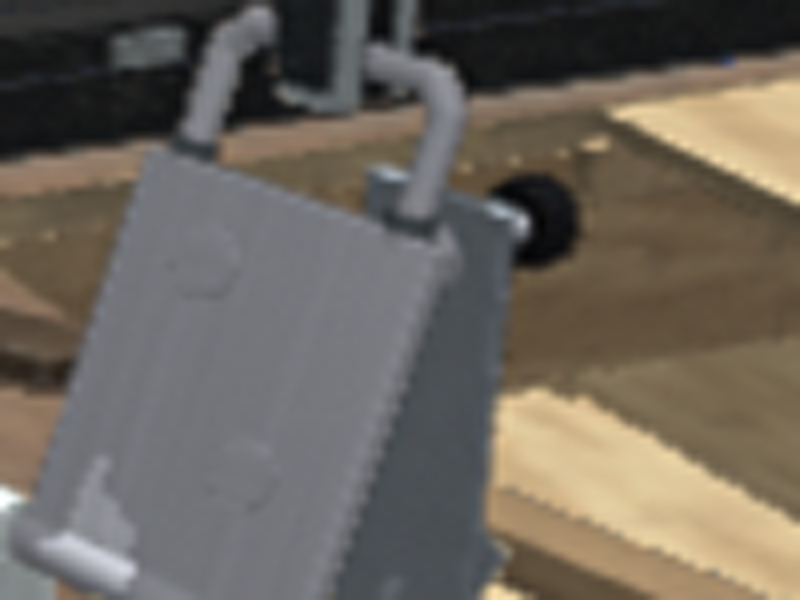

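The leaf hides the buffer here. The tangential force fell by 1.4 N in one step, as the rubber should give, and at the angle I predicted (1.93). A small step will confirm it.

```bash
python3 -m jog '[{"tx":0,"ty":0.023,"tz":0.009,"ax":0,"ay":0,"az":0,"fingers":0},{"tx":0,"ty":0,"tz":0,"ax":0,"ay":0,"az":0,"fingers":0}]' 20 | grep force
python3 -c "
from h import *
feel(8)"
```

```text
contact_force: [-0.3, -2.2, 5.3]
finger_force: 21.7
t 11.58 q 1.933 r 151.5 Fx -0.12 Fz 5.33 Ftan -2.0 Frad 4.94
```

Confirmed: the stop is carrying about 5 N. I'll release, lift away and go over the block.

```bash
python3 -m jog '[{"tx":0,"ty":0,"tz":0,"ax":0,"ay":0,"az":0,"fingers":0.1},{"tx":0,"ty":0,"tz":0,"ax":0,"ay":0,"az":0,"fingers":0.15},{"tx":0,"ty":0,"tz":0,"ax":0,"ay":0,"az":0,"fingers":0.25},{"tx":0,"ty":0,"tz":0,"ax":0,"ay":0,"az":0,"fingers":0.28},{"tx":0,"ty":0,"tz":-0.2,"ax":0,"ay":0,"az":0,"fingers":0.28},{"tx":0,"ty":0,"tz":-0.4,"ax":0,"ay":0,"az":0,"fingers":0.28},{"tx":0,"ty":0,"tz":-0.5,"ax":0,"ay":0,"az":0,"fingers":0.28},{"tx":0,"ty":0,"tz":-0.5,"ax":0,"ay":0,"az":0,"fingers":0.28}]' 20
python3 - <<'E'
from h import *
im,d=ctrl.camera("scene"); m=ctrl.camera_model("scene")
r=ctrl.masks_of("scene","leaf_bar")
for x in r[:1]:
    p=pts(d,cv2.erode(x["mask"].astype(np.uint8),np.ones((3,3)))>0,m); t=p[p[:,2]>.17]; print(x["p"],x["extent"],p[:,2].max(),np.median(t,0) if len(t) else None)
E
```

```text
t: 12.25
tool_pos: [0.661, -0.0376, 0.2697]
tool_rot: [-0.001, 0.649, 0.76, -0.0]
contact_force: [0.3, -0.4, 0.4]
grip_width: 0.0243
finger_force: 0.0
0.88 [389.0, 216.0, 57.6, 91.4] 0.20873997818606793 [ 0.65405193 -0.04164485  0.1952915 ]
```

```bash
python3 -m jog '[{"tx":-0.59,"ty":-0.57,"tz":0,"ax":0,"ay":0,"az":0,"fingers":0.28},{"tx":-0.59,"ty":-0.57,"tz":0,"ax":0,"ay":0,"az":0,"fingers":0.4},{"tx":-0.59,"ty":-0.57,"tz":0,"ax":0,"ay":0,"az":0,"fingers":0.6},{"tx":-0.59,"ty":-0.57,"tz":0,"ax":0,"ay":0,"az":0,"fingers":0.8},{"tx":-0.59,"ty":-0.57,"tz":0,"ax":0,"ay":0,"az":0,"fingers":1},{"tx":-0.59,"ty":-0.57,"tz":0,"ax":0,"ay":0,"az":0,"fingers":1},{"tx":-0.59,"ty":-0.57,"tz":0,"ax":0,"ay":0,"az":0,"fingers":1},{"tx":-0.59,"ty":-0.57,"tz":0,"ax":0,"ay":0,"az":0,"fingers":1},{"tx":-0.59,"ty":-0.57,"tz":0,"ax":0,"ay":0,"az":0,"fingers":1}]' 20 | grep pos
python3 -m jog '[{"tx":0,"ty":0,"tz":0,"ax":0,"ay":0,"az":-0.83,"fingers":1},{"tx":0,"ty":0,"tz":0,"ax":0,"ay":0,"az":-0.83,"fingers":1},{"tx":0,"ty":0,"tz":0,"ax":0,"ay":0,"az":-0.83,"fingers":1},{"tx":0,"ty":0,"tz":0,"ax":0,"ay":0,"az":-0.83,"fingers":1},{"tx":0,"ty":0,"tz":0,"ax":0,"ay":0,"az":0,"fingers":1}]'
python3 - <<'E'
from h import *
m=ctrl.camera_model("wrist"); im,d=ctrl.camera("wrist"); cv2.imwrite("pics/w6.png",im[:,:,::-1])
for x in ctrl.masks_of("wrist","blank")[:2]:
    print(x["p"],x["extent"]); p=pts(d,x["mask"],m); zt=np.percentile(p[:,2],60); t=p[abs(p[:,2]-zt)<.006]; print(zt,len(p),len(t),rect(t), rect(p[p[:,2]>.003]))
E
```

```text
tool_pos: [0.4906, -0.2805, 0.2687]
t: 13.52
tool_pos: [0.4916, -0.2796, 0.2687]
tool_rot: [-0.001, 0.532, 0.846, 0.0]
contact_force: [0.0, 0.6, 0.0]
grip_width: 0.0851
finger_force: 0.0
0.72 [310.3, 202.9, 52.0, 87.3]
0.041096446032103384 4162 3972 (array([ 491. , -281.8]), array([49.9, 84.6]), 25.2) (array([ 491. , -281.8]), array([49.9, 84.6]), 25.2)
```

View pics/w6.png

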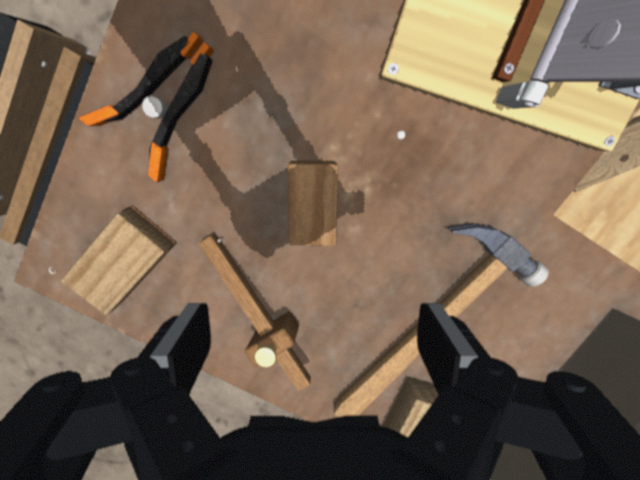

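The block (top face around (312,203)) is square to the fingers and nothing is near it. I'll go down and grip.

```bash
python3 -m jog '[{"tx":-0.043,"ty":-0.037,"tz":0.9,"ax":0,"ay":0,"az":0.1,"fingers":1},{"tx":0,"ty":0,"tz":0.9,"ax":0,"ay":0,"az":0,"fingers":1},{"tx":0,"ty":0,"tz":0.9,"ax":0,"ay":0,"az":0,"fingers":1},{"tx":0,"ty":0,"tz":0.9,"ax":0,"ay":0,"az":0,"fingers":1},{"tx":0,"ty":0,"tz":0.9,"ax":0,"ay":0,"az":0,"fingers":1},{"tx":0,"ty":0,"tz":0.8,"ax":0,"ay":0,"az":0,"fingers":1},{"tx":0,"ty":0,"tz":0.64,"ax":0,"ay":0,"az":0,"fingers":1},{"tx":0,"ty":0,"tz":0,"ax":0,"ay":0,"az":0,"fingers":1}]' 30
python3 -m jog '[{"tx":0,"ty":0,"tz":0,"ax":0,"ay":0,"az":0,"fingers":0.4},{"tx":0,"ty":0,"tz":0,"ax":0,"ay":0,"az":0,"fingers":0.4},{"tx":0,"ty":0,"tz":0,"ax":0,"ay":0,"az":0,"fingers":0.4},{"tx":0,"ty":0,"tz":0,"ax":0,"ay":0,"az":0,"fingers":0.4},{"tx":0,"ty":0,"tz":0,"ax":0,"ay":0,"az":0,"fingers":0.4},{"tx":0,"ty":0,"tz":0,"ax":0,"ay":0,"az":0,"fingers":0.4}]' 30
```

```text
t: 14.28
tool_pos: [0.4868, -0.2787, 0.0259]
tool_rot: [-0.006, 0.537, 0.844, 0.0]
contact_force: [-1.2, 1.6, -0.1]
grip_width: 0.0853
finger_force: 0.0
t: 14.78
tool_pos: [0.4936, -0.2835, 0.0348]
tool_rot: [0.003, 0.537, 0.844, -0.0]
contact_force: [-0.9, 0.4, 6.5]
grip_width: 0.0488
finger_force: 33.9
```

```bash
python3 -m jog '[{"tx":0,"ty":0,"tz":0,"ax":0,"ay":0,"az":0,"fingers":0.4},{"tx":0,"ty":0,"tz":0,"ax":0,"ay":0,"az":0,"fingers":0.4},{"tx":0,"ty":0,"tz":0,"ax":0,"ay":0,"az":0,"fingers":0.4}]' 30
python3 -c "
from h import *
for i in range(4): ctrl.camera('wrist'); s=ctrl.sense(); print(s['t'],s['tool_pos'].round(4),s['tool_rot'].round(4),s['contact_force'].round(2))"
```

```text
t: 15.03
tool_pos: [0.4936, -0.2835, 0.0348]
tool_rot: [0.003, 0.537, 0.844, -0.0]
contact_force: [-0.3, 0.4, 6.8]
grip_width: 0.0493
finger_force: 34.0
15.0833 [ 0.4936 -0.2834  0.0347] [ 2.500e-03  5.366e-01  8.439e-01 -1.000e-04] [-0.54  0.93  7.34]
15.1333 [ 0.4936 -0.2835  0.0348] [ 2.500e-03  5.366e-01  8.438e-01 -1.000e-04] [-1.25 -0.82  7.52]
15.1833 [ 0.4936 -0.2834  0.0347] [ 2.500e-03  5.366e-01  8.439e-01 -1.000e-04] [-1.45  0.09  6.84]
15.2333 [ 0.4936 -0.2835  0.0347] [ 2.500e-03  5.366e-01  8.438e-01 -1.000e-04] [-0.2  0.8  7.6]
```

```bash
python3 -m jog '[{"tx":0,"ty":0,"tz":-0.2,"ax":0,"ay":0,"az":0,"fingers":0.4},{"tx":0,"ty":0,"tz":-0.5,"ax":0,"ay":0,"az":0,"fingers":0.4},{"tx":0,"ty":0,"tz":-0.7,"ax":0,"ay":0,"az":0,"fingers":0.4},{"tx":0,"ty":0,"tz":-0.7,"ax":0,"ay":0,"az":0,"fingers":0.4},{"tx":0,"ty":0,"tz":-0.7,"ax":0,"ay":0,"az":-0.5,"fingers":0.4},{"tx":0,"ty":0,"tz":-0.4,"ax":0,"ay":0,"az":-0.9,"fingers":0.4},{"tx":0,"ty":0,"tz":0,"ax":0,"ay":0,"az":-0.9,"fingers":0.4},{"tx":0,"ty":0,"tz":0,"ax":0,"ay":0,"az":-0.9,"fingers":0.4},{"tx":0,"ty":0,"tz":0,"ax":0,"ay":0,"az":-0.9,"fingers":0.4}]' 30 | grep -v torque
python3 -m jog '[{"tx":0,"ty":0,"tz":0,"ax":0,"ay":0,"az":-0.9,"fingers":0.4},{"tx":0,"ty":0,"tz":0,"ax":0,"ay":0,"az":-0.9,"fingers":0.4},{"tx":0,"ty":0,"tz":0,"ax":0,"ay":0,"az":-0.9,"fingers":0.4},{"tx":0,"ty":0,"tz":0,"ax":0,"ay":0,"az":-0.9,"fingers":0.4},{"tx":0,"ty":0,"tz":0,"ax":0,"ay":0,"az":-0.9,"fingers":0.4},{"tx":0,"ty":0,"tz":0,"ax":0,"ay":0,"az":-0.9,"fingers":0.4},{"tx":0,"ty":0,"tz":0,"ax":0,"ay":0,"az":-0.9,"fingers":0.4},{"tx":0,"ty":0,"tz":0,"ax":0,"ay":0,"az":-0.9,"fingers":0.4},{"tx":0,"ty":0,"tz":0,"ax":0,"ay":0,"az":-0.9,"fingers":0.4},{"tx":0,"ty":0,"tz":0,"ax":0,"ay":0,"az":-0.9,"fingers":0.4}]' 30 | grep rot
python3 -m jog '[{"tx":0,"ty":0,"tz":0,"ax":0,"ay":0,"az":-0.9,"fingers":0.4},{"tx":0,"ty":0,"tz":0,"ax":0,"ay":0,"az":-0.8,"fingers":0.4},{"tx":0,"ty":0,"tz":0,"ax":0,"ay":0,"az":0,"fingers":0.4},{"tx":0,"ty":0,"tz":0,"ax":0,"ay":0,"az":0,"fingers":0.4}]' 30
python3 - <<'E'
from h import *
s=ctrl.sense(); Rt=rot(s["tool_rot"]); print(np.degrees(np.arctan2(Rt[1,1],Rt[0,1])))
m=ctrl.camera_model("wrist"); im,d=ctrl.camera("wrist"); cv2.imwrite("pics/w7.png",im[:,:,::-1])
for x in ctrl.masks_of("wrist","blank")[:2]:
    print(x["p"],x["extent"]); p=pts(d,x["mask"],m); L=(p-s["tool_pos"])@Rt
    print(np.percentile(L,[1,10,50,90,99],axis=0).round(4)); np.save("L7.npy",L)
E
```

```text
t: 15.98
tool_pos: [0.4915, -0.2821, 0.1613]
tool_rot: [0.001, 0.376, 0.927, -0.0]
contact_force: [-0.0, 0.1, -1.5]
grip_width: 0.049
finger_force: 33.0
tool_rot: [-0.0, -0.007, 1.0, 0.0]
t: 17.15
tool_pos: [0.4913, -0.2819, 0.1603]
tool_rot: [-0.0, -0.078, 0.997, 0.0]
contact_force: [-0.0, 0.2, -0.2]
grip_width: 0.0494
finger_force: 33.0
99.00022616691366
0.73 [309.8, 304.6, 139.7, 209.0]
[[-0.0378 -0.025  -0.0076]
 [-0.0271 -0.0204 -0.007 ]
 [ 0.0132 -0.001  -0.0062]
 [ 0.0446  0.0187 -0.0047]
 [ 0.0453  0.0233  0.0273]]
```

View pics/w7.png

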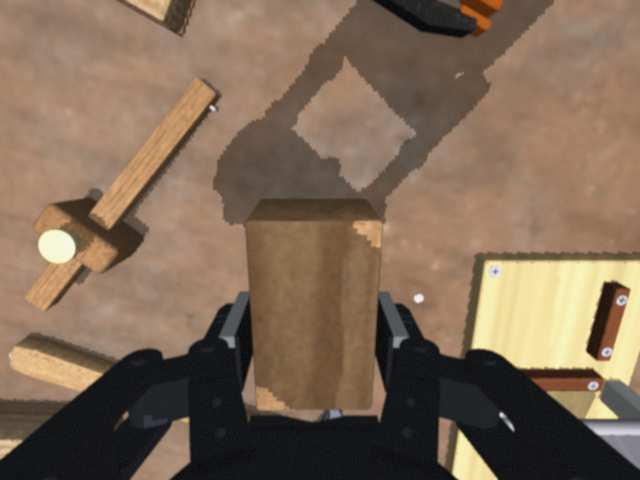

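The block hangs squarely between the pads with its top face around (310,310). The nest fences show at right, at (605,320) and (545,380). I'll carry it over, staying short of both fences, and check the tilt.

```bash
python3 -m jog '[{"tx":-0.3,"ty":0.74,"tz":0,"ax":0,"ay":0,"az":0,"fingers":0.4},{"tx":-0.3,"ty":0.74,"tz":0,"ax":0,"ay":0,"az":0,"fingers":0.4},{"tx":-0.3,"ty":0.74,"tz":0,"ax":0,"ay":0,"az":0,"fingers":0.4},{"tx":-0.3,"ty":0.74,"tz":0,"ax":0,"ay":0,"az":0,"fingers":0.4},{"tx":-0.3,"ty":0.74,"tz":0,"ax":0,"ay":0,"az":0,"fingers":0.4},{"tx":-0.3,"ty":0.74,"tz":0,"ax":0,"ay":0,"az":0,"fingers":0.4},{"tx":-0.3,"ty":0.74,"tz":0,"ax":0,"ay":0,"az":0,"fingers":0.4},{"tx":0,"ty":0,"tz":0,"ax":0,"ay":0,"az":0,"fingers":0.4},{"tx":0,"ty":0,"tz":0,"ax":0,"ay":0,"az":0,"fingers":0.4}]' 30
python3 - <<'E'
from h import *
s=ctrl.sense(); Rt=rot(s["tool_rot"]); print("yaw",np.degrees(np.arctan2(Rt[1,1],Rt[0,1])),s["tool_pos"])
m=ctrl.camera_model("wrist"); im,d=ctrl.camera("wrist")
x=ctrl.masks_of("wrist","blank")[0]; p=pts(d,x["mask"],m); L=(p-s["tool_pos"])@Rt
t=L[(abs(L[:,2]+.006)<.004)&(abs(L[:,1])<.018)]
A=np.c_[t[:,0],t[:,1],np.ones(len(t))]; c=np.linalg.lstsq(A,t[:,2],rcond=None)[0]; print("plane",c,"deg",np.degrees(c[:2]))
print(cv2.minAreaRect((t[:,:2]*1000).astype(np.float32)),np.percentile(t[:,:2],[.5,99.5],axis=0))
c,sn=np.cos(.1588),np.sin(.1588); b=p[abs(p[:,2]-np.median(p[:,2]))<.005]
J=lambda P:np.c_[(P[:,0]-.6083)*c+(P[:,1]+.0465)*sn,-(P[:,0]-.6083)*sn+(P[:,1]+.0465)*c]
print("jig rect",cv2.minAreaRect((J(b)*1000).astype(np.float32)))
E
```

```text
t: 18.0
tool_pos: [0.5419, -0.0627, 0.1602]
tool_rot: [-0.0, -0.081, 0.997, -0.0]
contact_force: [0.3, -1.2, -1.8]
grip_width: 0.0493
finger_force: 33.0
yaw 99.26807728110151 [ 0.54190651 -0.06274019  0.16018606]
plane [-0.00183699  0.00239286 -0.00624859] deg [-0.10525157  0.13710059]
((2.5740966796875, -0.0007991790771484375), (35.998695373535156, 85.75995635986328), 89.99685668945312) [[-0.0387453  -0.01782945]
 [ 0.04514689  0.01784165]]
jig rect ((-70.798828125, -6.2841033935546875), (85.81793212890625, 50.23707962036133), 0.4322294592857361)
```

```bash
python3 -m jog '[{"tx":0,"ty":0,"tz":0.6,"ax":0,"ay":0,"az":0,"fingers":0.4},{"tx":0,"ty":0,"tz":0.6,"ax":0,"ay":0,"az":0,"fingers":0.4},{"tx":0,"ty":0,"tz":0.6,"ax":0,"ay":0,"az":0,"fingers":0.4},{"tx":0,"ty":0,"tz":0.4,"ax":0,"ay":0,"az":0,"fingers":0.4},{"tx":0,"ty":0,"tz":0.3,"ax":0,"ay":0,"az":0,"fingers":0.4},{"tx":0,"ty":0,"tz":0,"ax":0,"ay":0,"az":0,"fingers":0.4},{"tx":0,"ty":0,"tz":0,"ax":0,"ay":0,"az":0,"fingers":0.4}]' 30
python3 -m jog '[{"tx":0,"ty":0,"tz":0.05,"ax":0,"ay":0,"az":0.04,"fingers":0.4},{"tx":0,"ty":0,"tz":0.05,"ax":0,"ay":0,"az":0.04,"fingers":0.4},{"tx":0,"ty":0,"tz":0.05,"ax":0,"ay":0,"az":0,"fingers":0.4},{"tx":0,"ty":0,"tz":0,"ax":0,"ay":0,"az":0,"fingers":0.4},{"tx":0,"ty":0,"tz":0,"ax":0,"ay":0,"az":0,"fingers":0.4}]' 30
python3 -c "
from h import *
for i in range(4): ctrl.camera('wrist'); s=ctrl.sense(); print(s['t'],s['tool_pos'].round(4),s['contact_force'].round(2))"
```

```text
t: 18.68
tool_pos: [0.5413, -0.0652, 0.0597]
tool_rot: [-0.001, -0.079, 0.997, 0.0]
contact_force: [-0.7, 0.5, -0.8]
grip_width: 0.0496
finger_force: 33.0
t: 19.1
tool_pos: [0.542, -0.0643, 0.0545]
tool_rot: [0.0, -0.076, 0.997, -0.0]
contact_force: [0.1, -0.1, -0.7]
grip_width: 0.0494
finger_force: 33.0
19.15 [ 0.542  -0.0642  0.0545] [-0.8   0.68 -1.17]
19.2 [ 0.542  -0.0642  0.0544] [ 0.13 -0.09 -1.07]
19.25 [ 0.5419 -0.0642  0.0544] [ 0.51  0.61 -0.77]
19.3 [ 0.5419 -0.0642  0.0543] [ 0.86  1.05 -1.27]
```

```bash
python3 -m jog '[{"tx":0,"ty":0,"tz":0.04,"ax":0,"ay":0,"az":0,"fingers":0.4},{"tx":0,"ty":0,"tz":0.035,"ax":0,"ay":0,"az":0,"fingers":0.4},{"tx":0,"ty":0,"tz":0,"ax":0,"ay":0,"az":0,"fingers":0.4},{"tx":0,"ty":0,"tz":0,"ax":0,"ay":0,"az":0,"fingers":0.4}]' 30
python3 -c "
from h import *
for i in range(3): ctrl.camera('wrist'); s=ctrl.sense(); print(s['t'],s['tool_pos'].round(4),s['contact_force'].round(2))"
```

```text
t: 19.63
tool_pos: [0.5421, -0.0643, 0.0527]
tool_rot: [-0.0, -0.076, 0.997, 0.0]
contact_force: [-3.8, 0.2, 9.9]
grip_width: 0.0495
finger_force: 34.4
19.6833 [ 0.5421 -0.0643  0.0527] [-3.69  0.6   9.09]
19.7333 [ 0.5421 -0.0643  0.0528] [-4.14 -0.19  9.63]
19.7833 [ 0.5421 -0.0643  0.0528] [-3.18  0.75 10.03]
```

```bash
cat >> h.py <<'E'
def nest(n=4):
    F=[];P=[]
    for i in range(n):
        ctrl.camera("wrist"); s=ctrl.sense(); F.append(s["contact_force"]); P.append(s["tool_pos"])
    F=np.mean(F,0);P=np.mean(P,0); c,sn=np.cos(.1588),np.sin(.1588)
    x=(P[0]-.6083)*c+(P[1]+.0465)*sn; y=-(P[0]-.6083)*sn+(P[1]+.0465)*c; Rt=rot(s["tool_rot"])
    print("t",round(s["t"],2),"TCP jig mm",round(x*1e3,1),round(y*1e3,1),round(P[2]*1e3,1),"yaw-9.1",round(np.degrees(np.arctan2(Rt[1,1],Rt[0,1]))-99.1,2),"Fjig",round(F[0]*c+F[1]*sn,2),round(-F[0]*sn+F[1]*c,2),round(F[2],2))
E
python3 -m jog '[{"tx":0,"ty":0,"tz":-0.03,"ax":0,"ay":0,"az":0,"fingers":0.4},{"tx":-0.04,"ty":0,"tz":0,"ax":0,"ay":0,"az":0,"fingers":0.4},{"tx":-0.04,"ty":0,"tz":0,"ax":0,"ay":0,"az":0,"fingers":0.4},{"tx":-0.04,"ty":0,"tz":0,"ax":0,"ay":0,"az":0,"fingers":0.4},{"tx":0,"ty":0,"tz":0,"ax":0,"ay":0,"az":0,"fingers":0.4}]' 30 >/dev/null; python3 -c "
from h import *
nest()"
python3 -m jog '[{"tx":-0.025,"ty":0,"tz":0,"ax":0,"ay":0,"az":0,"fingers":0.4},{"tx":0,"ty":0,"tz":0,"ax":0,"ay":0,"az":0,"fingers":0.4}]' 30 >/dev/null; python3 -c "
from h import *
nest()"
```

```text
t 20.4 TCP jig mm -64.3 -7.2 52.8 yaw-9.1 -0.37 Fjig -3.61 -0.82 6.83
t 20.77 TCP jig mm -63.7 -7.2 52.8 yaw-9.1 -0.36 Fjig -5.04 -0.39 7.55
```

```bash
python3 -m jog '[{"tx":-0.02,"ty":0,"tz":-0.03,"ax":0,"ay":0,"az":0,"fingers":0.4},{"tx":-0.02,"ty":0,"tz":0,"ax":0,"ay":0,"az":0,"fingers":0.4},{"tx":0,"ty":0,"tz":0,"ax":0,"ay":0,"az":0,"fingers":0.4}]' 30 >/dev/null; python3 -c "
from h import *
nest()"
python3 -m jog '[{"tx":-0.025,"ty":0,"tz":0,"ax":0,"ay":0,"az":0,"fingers":0.4},{"tx":0,"ty":0,"tz":0,"ax":0,"ay":0,"az":0,"fingers":0.4}]' 30 >/dev/null; python3 -c "
from h import *
nest()"
```

```text
t 21.22 TCP jig mm -61.5 -7.0 53.0 yaw-9.1 -0.39 Fjig -1.3 -0.65 -0.61
t 21.58 TCP jig mm -61.3 -7.0 53.1 yaw-9.1 -0.37 Fjig -4.23 -1.17 0.59
```

```bash
python3 -m jog '[{"tx":0,"ty":0.045,"tz":0,"ax":0,"ay":0,"az":0,"fingers":0.4},{"tx":0,"ty":0.045,"tz":0,"ax":0,"ay":0,"az":0,"fingers":0.4},{"tx":0,"ty":0.045,"tz":0,"ax":0,"ay":0,"az":0,"fingers":0.4},{"tx":0,"ty":0,"tz":0,"ax":0,"ay":0,"az":0,"fingers":0.4},{"tx":0,"ty":0,"tz":0,"ax":0,"ay":0,"az":0,"fingers":0.4}]' 30 >/dev/null; python3 -c "
from h import *
nest()"
python3 -m jog '[{"tx":0,"ty":0.025,"tz":0,"ax":0,"ay":0,"az":0,"fingers":0.4},{"tx":0,"ty":0,"tz":0,"ax":0,"ay":0,"az":0,"fingers":0.4}]' 30 >/dev/null; python3 -c "
from h import *
nest()"
```

```text
t 22.2 TCP jig mm -61.3 -2.2 53.1 yaw-9.1 -0.37 Fjig -5.44 -2.99 0.33
t 22.57 TCP jig mm -61.3 -1.3 53.1 yaw-9.1 -0.37 Fjig -5.09 -3.42 0.67
```

```bash
python3 -m jog '[{"tx":0,"ty":0.025,"tz":0,"ax":0,"ay":0,"az":0,"fingers":0.4},{"tx":0,"ty":0,"tz":0,"ax":0,"ay":0,"az":0,"fingers":0.4}]' 30 >/dev/null; python3 -c "
from h import *
nest()"
```

```text
t 22.93 TCP jig mm -61.3 -0.4 53.1 yaw-9.1 -0.37 Fjig -4.96 -3.64 0.46
```

```bash
python3 -m jog '[{"tx":0,"ty":0.02,"tz":0,"ax":0,"ay":0,"az":0,"fingers":0.4},{"tx":0,"ty":0,"tz":0,"ax":0,"ay":0,"az":0,"fingers":0.4}]' 30 >/dev/null; python3 -c "
from h import *
nest()"
```

```text
t 23.3 TCP jig mm -61.3 0.0 53.2 yaw-9.1 -0.33 Fjig -5.59 -4.87 0.18
```

```bash
python3 -m jog '[{"tx":0,"ty":0.02,"tz":0,"ax":0,"ay":0,"az":0,"fingers":0.4},{"tx":0,"ty":0,"tz":0,"ax":0,"ay":0,"az":0,"fingers":0.4}]' 30 >/dev/null; python3 -c "
from h import *
nest()"
```

```text
t 23.67 TCP jig mm -61.3 0.1 53.2 yaw-9.1 -0.29 Fjig -5.8 -6.68 -0.42
```

```bash
python3 -m jog '[{"tx":0,"ty":0.01,"tz":0.02,"ax":0,"ay":0,"az":0,"fingers":0.4},{"tx":0,"ty":0,"tz":0.02,"ax":0,"ay":0,"az":0,"fingers":0.4},{"tx":0,"ty":0,"tz":0,"ax":0,"ay":0,"az":0,"fingers":0.4}]' 20 >/dev/null; python3 -c "
from h import *
nest()"
```

```text
t 24.12 TCP jig mm -61.4 0.2 52.9 yaw-9.1 -0.28 Fjig -9.61 -6.92 8.71
```

```bash
python3 -m jog '[{"tx":0.02,"ty":-0.02,"tz":-0.02,"ax":0,"ay":0,"az":0,"fingers":0.57},{"tx":0,"ty":0,"tz":0,"ax":0,"ay":0,"az":0,"fingers":0.62},{"tx":0,"ty":0,"tz":0,"ax":0,"ay":0,"az":0,"fingers":0.7},{"tx":0,"ty":0,"tz":0,"ax":0,"ay":0,"az":0,"fingers":0.8},{"tx":0,"ty":0,"tz":0,"ax":0,"ay":0,"az":0,"fingers":0.8}]' 20
python3 -c "
from h import *
nest()"
python3 -m jog '[{"tx":0,"ty":0,"tz":-0.2,"ax":0,"ay":0,"az":0,"fingers":0.8},{"tx":0,"ty":0,"tz":-0.4,"ax":0,"ay":0,"az":0,"fingers":0.8},{"tx":0,"ty":0,"tz":-0.6,"ax":0,"ay":0,"az":0,"fingers":0.8},{"tx":0,"ty":0,"tz":-0.7,"ax":0,"ay":0,"az":0,"fingers":0.8},{"tx":0,"ty":0,"tz":-0.7,"ax":0,"ay":0,"az":0,"fingers":0.8},{"tx":0,"ty":0,"tz":0,"ax":0,"ay":0,"az":0,"fingers":0.8},{"tx":0,"ty":0,"tz":0,"ax":0,"ay":0,"az":0,"fingers":0.8}]' 20
python3 - <<'E'
from h import *
m=ctrl.camera_model("wrist"); im,d=ctrl.camera("wrist"); cv2.imwrite("pics/w8.png",im[:,:,::-1])
c,sn=np.cos(.1588),np.sin(.1588)
J=lambda P:np.c_[(P[:,0]-.6083)*c+(P[:,1]+.0465)*sn,-(P[:,0]-.6083)*sn+(P[:,1]+.0465)*c]
for x in ctrl.masks_of("wrist","blank")[:2]:
    p=pts(d,x["mask"],m); t=p[abs(p[:,2]-np.median(p[:,2]))<.005]; print(x["p"],np.median(t[:,2]),cv2.minAreaRect((J(t)*1000).astype(np.float32)))
v=pts(d,np.ones(d.shape,bool),m); 
E
```

```text
t: 24.53
tool_pos: [0.5491, -0.0543, 0.0531]
tool_rot: [0.001, -0.076, 0.997, 0.0]
contact_force: [-1.1, -0.2, 0.5]
grip_width: 0.0685
finger_force: 0.0
t 24.73 TCP jig mm -60.2 1.7 52.9 yaw-9.1 -0.38 Fjig -0.11 -0.26 -0.0
t: 25.32
tool_pos: [0.55, -0.0549, 0.1596]
tool_rot: [0.003, -0.076, 0.997, -0.001]
contact_force: [-0.7, -0.2, -0.6]
grip_width: 0.0686
finger_force: 0.0
0.58 0.05896405688632557 ((-64.68598937988281, -0.9154548645019531), (50.05305862426758, 84.78107452392578), 89.99136352539062)
```

View pics/w8.png

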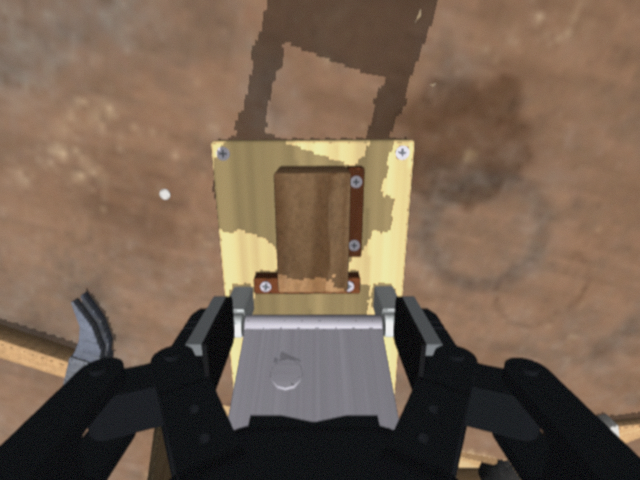

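```bash
python3 - <<'E'
from h import *
m=ctrl.camera_model("wrist"); im,d=ctrl.camera("wrist")
c,sn=np.cos(.1588),np.sin(.1588)
J=lambda P:np.c_[((P[:,0]-.6083)*c+(P[:,1]+.0465)*sn)*1e3,(-(P[:,0]-.6083)*sn+(P[:,1]+.0465)*c)*1e3,P[:,2]*1e3]
v=J(pts(d,np.ones(d.shape,bool),m))
for x0 in range(-120,-35,10):
    s=v[(abs(v[:,0]-x0)<5)]
    b=s[(s[:,2]>13)&(s[:,2]<23)]; t=s[(s[:,2]>54)&(s[:,2]<63)&(abs(s[:,1])<35)]; f=s[(s[:,2]>29)&(s[:,2]<36)&(s[:,1]>15)&(s[:,1]<50)]
    print(x0,"board",b[:,1].min().round(1),b[:,1].max().round(1),"mid",((b[:,1].min()+b[:,1].max())/2).round(1),"block",(t[:,1].min().round(1),t[:,1].max().round(1)) if len(t) else None,"fence",(f[:,1].min().round(1),f[:,1].max().round(1)) if len(f) else None)
b=v[(v[:,2]>13)&(v[:,2]<23)&(abs(v[:,1])<72)]; print("board front",np.percentile(b[:,0],.05))
f=v[(v[:,2]>29)&(v[:,2]<36)&(v[:,0]>-35)&(v[:,0]<0)&((v[:,1]<-30)|((v[:,1]>28)&(v[:,1]<36)))]; print("rear fence x",np.percentile(f[:,0],[1,50,99]))
x=ctrl.masks_of("wrist","leaf")
sc,ds=ctrl.camera("scene"); ms=ctrl.camera_model("scene")
r=ctrl.masks_of("scene","leaf_bar")[0]; p=pts(ds,cv2.erode(r["mask"].astype(np.uint8),np.ones((3,3)))>0,ms); print("leaf top z",p[:,2].max())
cv2.imwrite("pics/s9.png",cv2.resize(sc[150:310,300:500,::-1],(750,600),interpolation=cv2.INTER_CUBIC))
E
```

```text
-120 board -75.5 73.6 mid -1.0 block None fence None
-110 board -75.6 74.2 mid -0.7 block (np.float64(-25.1), np.float64(23.3)) fence (np.float64(15.6), np.float64(36.1))
-100 board -75.7 74.3 mid -0.7 block (np.float64(-25.7), np.float64(24.2)) fence (np.float64(24.9), np.float64(35.8))
-90 board -75.7 73.9 mid -0.9 block (np.float64(-26.0), np.float64(23.7)) fence (np.float64(26.4), np.float64(36.2))
-80 board -75.9 74.1 mid -0.9 block (np.float64(-25.8), np.float64(23.9)) fence (np.float64(26.6), np.float64(35.7))
-70 board -76.1 74.2 mid -1.0 block (np.float64(-25.9), np.float64(24.1)) fence (np.float64(27.0), np.float64(36.2))
-60 board -75.6 74.4 mid -0.6 block (np.float64(-26.0), np.float64(23.8)) fence (np.float64(26.5), np.float64(36.2))
-50 board -75.8 74.2 mid -0.8 block (np.float64(-25.5), np.float64(24.0)) fence (np.float64(26.7), np.float64(36.1))
-40 board -76.0 74.1 mid -0.9 block (np.float64(-25.9), np.float64(24.0)) fence (np.float64(26.9), np.float64(36.2))
board front -124.8618302660554
rear fence x [-22.23689404 -15.02094306  -2.89629634]
leaf top z 0.2080030416499426
```

View pics/s9.png

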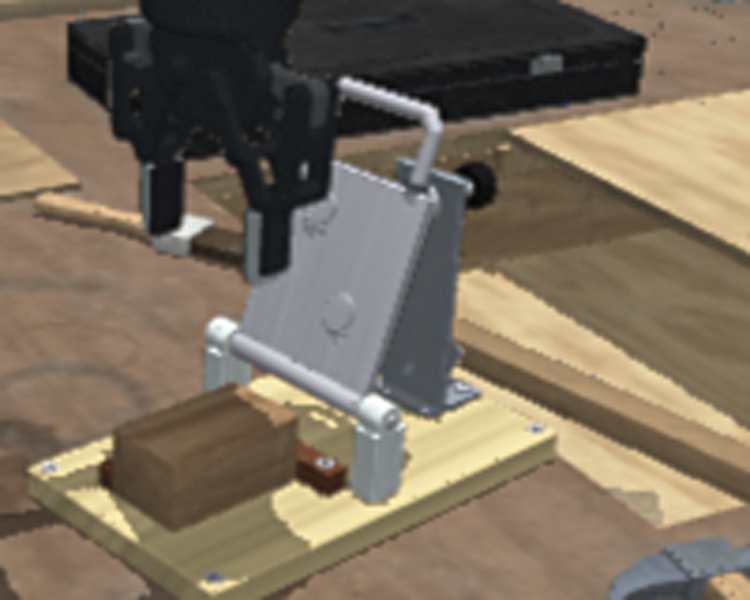

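The block is at jig x -64.7, y about 0 relative to the board's own edges, its top is at 59 mm, and it's square. The picture shows it in the nest at (205,455), with the leaf still leaning back on the stop. Handing in.

```bash
python3 -c "
from plant import ctrl
print(ctrl.finish_job())"
```

```text
the job is handed in; nothing more can be done
None
```

I handed the job in at about 26 s: the leaf leans on its rubber stop at about 1.93 rad, and the block lies flat and square against both fences, within about 0.3 mm of nominal by the wrist camera; I haven't seen the verdict.

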